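Change the piece in a marking jig and punch its centre

TASK

Take the finished wooden piece out of the marking jig and set it down right way up on the bench beside the jig, then lay the other wooden piece, lying among the cups and the jar, flat in the emptied nest. Push the jig's lid shut past its catch by the tab at its free end, not by the punch, and only then press the sprung punch head in the lid fully down to its stop and let it come back up. Leave the two cups and the glass jar standing where they are.

Things in the scene. Friction and masses are not known exactly. Their poses are not given: they have to be found in the camera images.
- jig: the marking jig, fixed to the bench: aluminium base plate 175 (x) x 110 (y) x 12 mm with two hinge posts (top at 70 mm) at its rear (its own +x), a catch block (12 x 34 mm, top at 57 mm, 84 mm in front of the origin) at its front (-x), a nest in between. Origin on the bench under the plate, 5 mm behind the plate's centre; z up
- nest (a point): centre of the nest floor (top of the base plate, 12 mm over the bench, 10 mm in front of the jig's origin). Low rails 8 mm high bound the nest; it is 48 mm wide along its x and 66 mm long along its y, so a piece lies in it with its 60 mm length parallel to the hinge. Axes as the jig
- finished: the finished piece: rounded wooden block 42 (x) x 60 (y) x 34 mm (z), about 70 g, with a small dark dimple in its top; starts in the nest. Origin at the centre of its underside. To set it down, the bench is bare from x = 0.36 to 0.52 - 0.25 |y| and y = -0.34 to 0.03, save for the things listed here (world frame, m)
- blank: the piece to be marked: equal to the finished one (42 x 60 x 34 mm, about 70 g) but with a plain top; starts on the bench with one of the cups or the jar standing close to one of its 60 mm faces (about 25 mm between), so it may have to be gripped across its 60 mm length. Origin at the centre of its underside
- lid (a joint): opening angle of the lid, rad: 0 shut, starts at 1.6 to 1.85 (upright or leaning back; hinge at the jig's rear). Plate 70 mm wide, 8 thick, 135 long from the hinge axis, then a 36 mm wide thumb tab to 155. A stiff hinge (0.22 N m) holds it at any angle. From 0.1 rad down its nose meets a sprung catch: about 9 N down on the tab takes it past, then it is held shut
- lid_hinge (a point): point on the lid's hinge axis, at mid width, 64 mm over the bench, 70 mm behind the jig's origin; turns with the lid: its -x points from the hinge to the free end, its z out of the lid's outer face (up when shut), y along the hinge axis
- lid_tab (a point): centre of the outer face of the lid's thumb tab, 142 mm from the hinge axis (the tab reaches from 135 to 155 mm); axes as lid_hinge
- punch (a joint): travel of the sprung punch in the lid, m: 0 up, 0.012 down at its stop. The spring needs about 4 N to start and 12 N at the stop, and brings the punch back up by itself
- punch_top (a point): top centre of the punch's black mushroom head (30 mm across, over a 26 mm guide bush), 80 mm from the hinge axis, 50 mm out from the lid's mid-plane; with the lid shut it is 114 mm over the bench, straight above the nest centre. It moves with the punch; its z is the outward push axis
- upright_cup: bamboo cup standing mouth up, widening upward to 66 mm across the rim, 100 mm high, about 75 g; origin at the centre of its underside
- upturned_cup: bamboo cup standing mouth down (closed flat top), 66 mm across at its foot, narrower above, 95 mm high, about 75 g; origin at the centre of its underside
- jar: small glass jar standing upright, 62 mm across, 82 mm high, about 160 g; origin at the centre of its underside

How it is judged:
On the way, in this order (a step that is already met when the one before it is completed fails the run):
1. the finished piece stands released on the bench, clear of the nest (height (world z) of finished below 0.004 m and angle between finished's own z axis and vertical below 0.06 rad and horizontal distance between finished and nest above 0.08 m and contact force between the fingers and finished below 0.05 N), for 0.2 s.
2. the unmarked piece lies released in the nest (x of blank in the frame of nest between -0.005 and 0.005 m and y of blank in the frame of nest between -0.005 and 0.005 m and z of blank in the frame of nest below 0.003 m and angle between blank's own z axis and vertical below 0.06 rad and contact force between the fingers and blank below 0.05 N), for 0.2 s.
3. the lid is shut past its catch (x of blank in the frame of nest between -0.005 and 0.005 m and y of blank in the frame of nest between -0.005 and 0.005 m and z of blank in the frame of nest below 0.003 m and angle between blank's own z axis and vertical below 0.06 rad and value of joint lid below 0.02 rad), for 0.2 s.
4. the punch is down at its stop with the lid shut (all of step 3 and value of joint punch above 0.0108 m), for 0.1 s.
At the end, for the whole second after the job is handed in: Lid shut (< 0.02 rad), punch back up (< 2 mm); unmarked piece flat in the nest, within 5 mm of its centre each way; finished piece right way up on the bench, over 80 mm from the nest centre; both at rest; cups and jar upright (< 0.1 rad), moved < 25 mm (all of step 3 and height (world z) of finished below 0.004 m and angle between finished's own z axis and vertical below 0.06 rad and horizontal distance between finished and nest above 0.08 m and value of joint punch below 0.002 m and linear speed of each of blank, finished below 0.02 m/s and distance of each of upright_cup, upturned_cup, jar from where it was at the start of the episode below 0.025 m and angle between each of upright_cup, upturned_cup, jar's own z axis and vertical below 0.1 rad); the robot touches nothing.
It fails at once if the upright cup is shifted by more than 25 mm or tipped over (distance of upright_cup from where it was at the start of the episode above 0.025 m or angle between upright_cup's own z axis and vertical above 0.35 rad).
It fails at once if the upturned cup is shifted by more than 25 mm or tipped over (distance of upturned_cup from where it was at the start of the episode above 0.025 m or angle between upturned_cup's own z axis and vertical above 0.35 rad).
It fails at once if the jar is shifted by more than 25 mm or tipped over (distance of jar from where it was at the start of the episode above 0.025 m or angle between jar's own z axis and vertical above 0.35 rad).
It fails at once if the punch is pressed by more than 6 mm while the lid is not shut (value of joint punch above 0.006 m and value of joint lid above 0.03 rad).
It also fails if it takes over 72 s, if anything falls off the work surface, if the arm or the gripper's body presses on something with over 40 N, if the wrist force passes 120 N, or if a joint passes its speed limit or range.

ROBOT

A 6-joint arm with a two-finger parallel gripper is mounted at the origin on the work surface; the furniture and walls round the work are solid. World frame = base frame: x ahead of the robot, y to its left, z up, the work surface at z = 0. Lengths are in m, angles in rad, forces in N, time in s.
With the tool pointing down it reaches from about 0.425 to 0.95 m from the base axis. Payload 3.5 kg.
Tool frame: the origin (TCP) lies on the centre line of the jaws, within the pads' length; the fingertips stand 17 mm ahead of it and the grasp point (between the pads) lies 2 mm behind it; z points along the fingers, y is the line along which they close (so a half turn about z gives the same grasp; the last joint's range is limited). The gripper opens to 85 mm and grips with 20 to 120 N. Pads are 22 mm wide; open, the fingers measure 114 mm over their backs; the gripper's body (76 mm by 85 mm) begins 54 mm behind the grasp point. The pads swing forward as they close: fully open they stand 13 mm farther back than shut.
Start: joints at [1.078, 0.286, 1.577, -0, 1.279, -0.15], TCP at [0.227, 0.636, 0.248] pointing down, gripper open.
Joint ranges: [-2.77, 2.77], [-0.9, 2.22], [0.21, 2.48], [-1.53, 4.67], [0.24, 2.81], [-2.84, 2.84]. Speed limits (rad/s): [2.79, 2.79, 3.14, 3.14, 3.14, 3.14].

INTERFACE

Orientations are given as a unit quaternion [x, y, z, w].
In Python, from plant import ctrl gives the robot as it stands. The module is installed in compiled form; this text tells all that it offers.
- The arm moves only by the tool drive_tool, never from a script. Its argument "moves" is a list of rows, each a list of 3 entries, a list of its own where there are three numbers: the turn, a rotation vector about the tool's x, y, z in rad, then the shift along the tool's x, y, z in m, then the finger opening in m, from 0 to 0.0854. A call has 1 to 5 rows; each row shifts and turns the commanded pose from where the row before left it, along the tool's axes as they then stand; what a row does not reach is not made up. A row lasts 1/8 s, in which the tool goes at most 62.5 mm and 10.7 degrees, less where a joint would pass 70% of its speed; a pose out of reach is approached as far as the arm can. A call with a gripper value outside its range is refused whole. The fingers move at their own pace and stop on an object; "grip_force" is the grip in N (left out, the last holds). Time passes only in rows, so rows that do not move let the fingers close. It gives the time, the measured TCP pose, the force, the opening and the grip force at its end, in the units of the state.
- ctrl.get_state(): the state, without advancing time (a new reading comes with each control period).
- ctrl.read_camera(name): name is "side" or "top"; returns a dict with "image" (420x560x3 uint8, red, green, blue), "fx", "fy", "cx", "cy" (pixels), "dist" ([k1, k2, p1, p2, k3] as OpenCV has them; the pictures are not rectified), "R" (3x3) and "t" (3): a world point X has camera coordinates R X + t. Camera axes: x right, y down, z forward; pixel columns grow to the right and rows downward; lengths in m; the calibration is good to about 2 mm. A picture is of the moment at which its call begins. There is no depth.
- ctrl.sign_off(): hands the job in; it is judged then, once.
The state is a dict: "time": time; "qpos": joint angles; "dq": joint speeds; "joint_efforts": joint torques, N m; "eef_pos": TCP position; "tcp_rot": TCP orientation; "contact_force": force on the tool from outside, world axes, zero at the start; "wrist_torque": the same for the moment, N m; "opening": opening from 0.0 (shut) to 1.0 (fully open); "finger_force": force on a finger pad.
Only numpy, scipy, OpenCV 4.12 (cv2) and the standard library are available. Lean on these libraries where they do the work, as an engineer would, in place of code of your own. Each camera call takes 0.05 s, during which the arm holds its last target. There are 200 camera calls.

## Working session

There is one attempt and no reset: what is moved stays moved. The work goes in short steps, Python scripts to look and compute and a tool call to move; the robot and the scene stay as the last step left them, time stands still between calls to the robot, and variables do not carry over. Pictures are saved under pics/ and viewed, at most 10 in all, crops included, and the job is handed in when it is done.

Besides the shell and the picture viewer there is one more tool, called after "Call:" by a JSON object that holds its "fn" and its "kwargs", one argument or row to a line. drive_tool: Moves the arm, as the interface text tells. Its arguments: {"type":"object","properties":{"moves":{"type":"array","items":{"type":"array"}},"grip_force":{"type":"number"}},"required":["moves"]}

```bash
mkdir -p pics
cat > h.py <<'E'
import numpy as np, cv2
from plant import ctrl
from scipy.spatial.transform import Rotation as Ro
def cam(n,save=None):
    c=ctrl.read_camera(n)
    if save: cv2.imwrite('pics/'+save,cv2.cvtColor(c['image'],cv2.COLOR_RGB2BGR))
    K=np.array([[c['fx'],0,c['cx']],[0,c['fy'],c['cy']],[0,0,1.]])
    np.savez(n+'.npz',K=K,d=np.array(c['dist'],float),R=np.array(c['R']),t=np.array(c['t']),im=c['image'])
def ray(n,uv,z):
    c=np.load(n+'.npz'); p=cv2.undistortPoints(np.array(uv,float).reshape(-1,1,2),c['K'],c['d'])[:,0]
    d=np.c_[p,np.ones(len(p))]@c['R']; o=-c['R'].T@c['t']
    z=np.broadcast_to(z,(len(p),))
    return o+d*((z-o[2])/d[:,2])[:,None]
def proj(n,X):
    c=np.load(n+'.npz'); return cv2.projectPoints(np.array(X,float).reshape(-1,1,3),cv2.Rodrigues(c['R'])[0],c['t'],c['K'],c['d'])[0][:,0]
E
python3 - <<'E'
from h import *
cam('top','t0.png');cam('side','s0.png')
s=ctrl.get_state();print(s)
for n in('top','side'):
    c=np.load(n+'.npz');print(n,c['K'],-c['R'].T@c['t'],c['R'])
E
```

```text
{'time': 0.1, 'qpos': array([ 1.07797888e+00,  2.87123981e-01,  1.57805213e+00,  6.56979473e-06,
        1.27858614e+00, -1.50025320e-01]), 'dq': array([ 5.28764960e-05, -8.07439596e-04, -1.26445259e-03, -1.23958199e-03,
       -3.76319818e-04, -7.64530357e-04]), 'joint_efforts': array([ 4.29353004e-04, -4.07294905e+01, -2.93699473e+01, -1.53712535e-04,
        3.39228369e-03, -1.54835999e-05]), 'eef_pos': array([0.22659732, 0.63523176, 0.24704252]), 'tcp_rot': array([ 1.70558959e-01,  9.85346875e-01, -1.02824657e-03, -3.45687181e-04]), 'contact_force': array([ 0.20791968, -0.2066397 ,  0.38002286]), 'wrist_torque': array([ 0.04384365, -0.01137137, -0.02957601]), 'finger_force': 0.0, 'opening': 1.0037112344603973}
top [[541.36386102   0.         278.44436128]
 [  0.         541.36386102 215.8589719 ]
 [  0.           0.           1.        ]] [ 0.36469577 -0.04781064  1.17715115] [[-0.02412683 -0.99956034  0.01723423]
 [-0.99670439  0.02271521 -0.07787414]
 [ 0.07744842 -0.01905629 -0.99681423]]
side [[402.72138582   0.         287.06666072]
 [  0.         402.72138582 216.36883172]
 [  0.           0.           1.        ]] [ 0.42200792 -0.68831943  0.65977828] [[ 0.99909773 -0.03706389  0.02073625]
 [-0.00912153 -0.66412434 -0.74756649]
 [ 0.04147918  0.74670284 -0.6638632 ]]
```

View pics/t0.png

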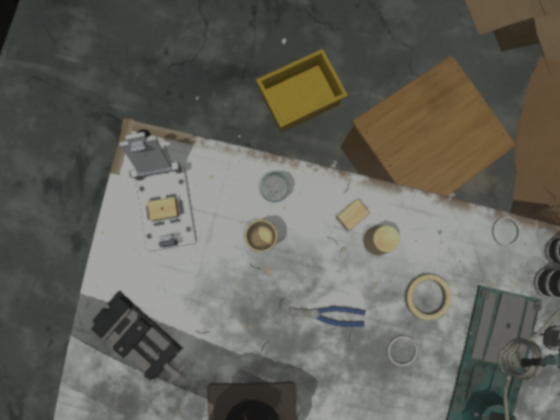

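View pics/s0.png

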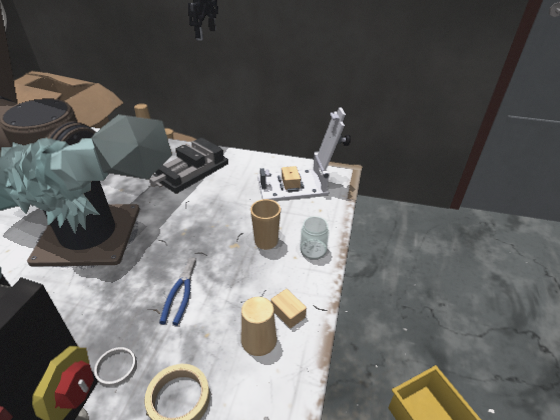

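The top view shows the jig at about (165,210) with the finished piece at (162,208). The blank is at (352,214) beside the upturned cup (383,238), with the upright cup at (261,235) and the jar at (275,186). I'll enlarge the two areas that matter.

Run:
```python
from h import *
im=np.load('top.npz')['im'][:,:,::-1]
a=cv2.resize(im[115:265,110:210],None,fx=4,fy=4,interpolation=cv2.INTER_CUBIC)
b=cv2.resize(im[190:265,320:410],None,fx=4.4,fy=4.4,interpolation=cv2.INTER_CUBIC)
o=np.zeros((600,800,3),np.uint8);o[:600,:400]=a;o[:b.shape[0],400:400+b.shape[1]]=b[:,:400]
cv2.imwrite('pics/c0.png',o)
```

```text
(no output)
```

View pics/c0.png

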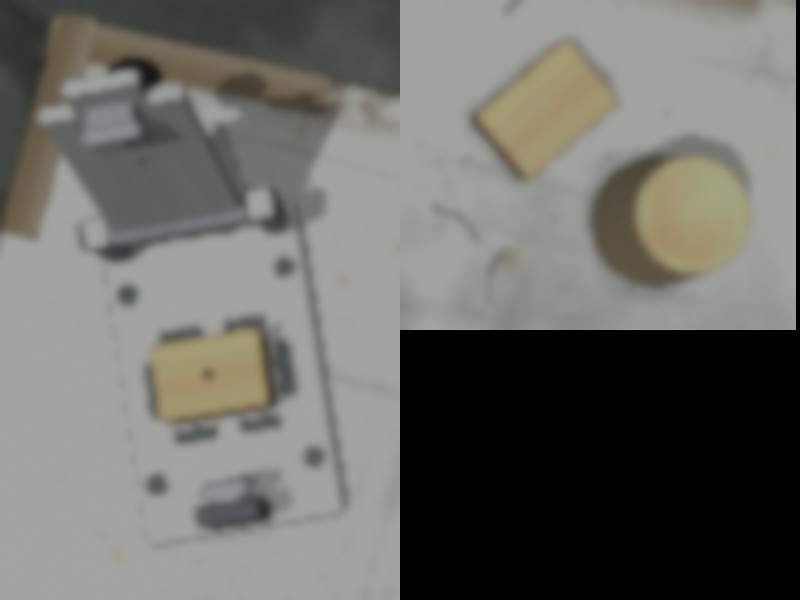

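Run:
```python
from h import *
A=lambda P:np.array(P,float)/4+[109.6,114.6]
B=lambda P:(np.array(P,float)-[400,0])/4.4+[319.6,189.6]
def rep(n,P):
    e=P[1:]-P[:-1];print(n,'c',P.mean(0).round(4),'len',np.linalg.norm(e,axis=1).round(4),'ang',np.arctan2(e[:,1],e[:,0]).round(3))
rep('screws',ray('top',A([(127,295),(284,266),(314,457),(157,485)]),.012))
rep('front edge',ray('top',A([(150,545),(343,510)]),.012))
rep('fin',ray('top',A([(152,343),(262,326),(270,405),(163,421)]),.046))
rep('dimple',ray('top',A([(208,374),(208,374)]),.046))
rep('blank',ray('top',B([(475,118),(572,40),(618,102),(524,178)]),.034))
print('cup',ray('top',B([(693,215)]),.095), 'jar',ray('top',[(275,186)],.082),'ucup',ray('top',[(261,235)],.1))
print('pliers',ray('top',[(310,312),(364,312)],0),'ring',ray('top',[(428,296),(403,350)],0),'blackthing',ray('top',[(95,320),(125,290),(180,347),(155,378)],0.03))
s=ctrl.get_state();R=Ro.from_quat(s['tcp_rot']).as_matrix();print(R.round(3))
```

```text
screws c [0.477 0.177 0.012] len [0.0882 0.1057 0.0874] ang [-1.416 -2.994  1.725]
front edge c [0.3941 0.1635 0.012 ] len [0.1073] ang [-1.413]
fin c [0.4747 0.1749 0.046 ] len [0.0596 0.0421 0.0578] ang [-1.444 -3.048  1.695]
dimple c [0.4746 0.1768 0.046 ] len [0.] ang [0.]
blank c [ 0.4529 -0.2289  0.034 ] len [0.0612 0.0375 0.0594] ang [-0.923 -2.531  2.218]
cup [[ 0.39795119 -0.28534313  0.095     ]] jar [[ 0.51100257 -0.06319746  0.082     ]] ucup [[ 0.41097436 -0.03276352  0.1       ]]
pliers [[ 0.24547838 -0.13370782  0.        ]
 [ 0.24146484 -0.2519657   0.        ]] ring [[ 0.27080862 -0.39688916  0.        ]
 [ 0.15379033 -0.33733841  0.        ]] blackthing [[0.23808302 0.3304286  0.03      ]
 [0.30238593 0.2620458  0.03      ]
 [0.17976509 0.14569135 0.03      ]
 [0.11301642 0.20191485 0.03      ]]
[[-0.942  0.336 -0.001]
 [ 0.336  0.942 -0.002]
 [ 0.    -0.002 -1.   ]]
```

Call:
{"fn": "drive_tool", "kwargs": {
  "moves": [
    [[0, 0, -0.165], [0, 0, 0], 0.085],
    [[0, 0, -0.165], [0, 0, 0], 0.085],
    [[0, 0, -0.165], [0, 0, 0], 0.085],
    [[0, 0, 0], [-0.0176, -0.0491, 0.003], 0.085],
    [[0, 0, 0], [-0.0176, -0.0491, 0.003], 0.085]
  ],
  "grip_force": 40
}}

```text
time: 0.72
eef_pos: [0.2765, 0.5429, 0.2414]
tcp_rot: [-0.077, 0.997, -0.001, -0.0]
contact_force: [0.0, 0.4, 0.4]
opening: 0.998
finger_force: 0.0
```

Call:
{"fn": "drive_tool", "kwargs": {
  "moves": [
    [[0, 0, 0], [-0.0176, -0.0491, 0.003], 0.085],
    [[0, 0, 0], [-0.0176, -0.0491, 0.003], 0.085],
    [[0, 0, 0], [-0.0176, -0.0491, 0.003], 0.085],
    [[0, 0, 0], [-0.0176, -0.0491, 0.003], 0.085],
    [[0, 0, 0], [-0.0176, -0.0491, 0.003], 0.085]
  ]
}}

```text
time: 1.35
eef_pos: [0.401, 0.313, 0.2268]
tcp_rot: [-0.076, 0.997, -0.0, -0.0]
contact_force: [0.4, 0.4, 0.5]
opening: 0.994
finger_force: 0.0
```

```bash
cat >> h.py <<'E'
J=0.152; N=np.array([.472,.176,.012])
Rj=Ro.from_euler('z',J).as_matrix()
def todo(p,yaw=J,rows=None):
    """turn about tool z and shift in the turned tool axes to reach TCP p with tool x = -(x axis at yaw), pointing down"""
    s=ctrl.get_state(); R=Ro.from_quat(s['tcp_rot']).as_matrix()
    T=Ro.from_euler('z',yaw).as_matrix()@np.diag([-1,1,-1.])
    print('t',round(s['time'],2),'tcp',s['eef_pos'].round(4),'F',s['contact_force'].round(1),'open',round(s['opening'],3),'ff',s['finger_force'],
      '\n turn(tool now)',Ro.from_matrix(R.T@T).as_rotvec().round(4),'shift(turned)',(T.T@(np.array(p)-s['eef_pos'])).round(4),'q6',s['qpos'][5].round(2))
def lidpt(a,r,h):  # lid opening a, r from hinge, h out from mid-plane
    p=np.array([-r*np.cos(a)+h*np.sin(a),0,r*np.sin(a)+h*np.cos(a)])
    return N+Rj@np.array([.08,0,.052])+Rj@p
E
python3 - <<'E'
from h import *
todo([.4745,.176,.042])
for a in(1.6,1.65,1.7,1.75,1.8,1.85):print(a,proj('side',[lidpt(a,.155,0),lidpt(a,.08,.05)]).round(0).tolist(),proj('top',[lidpt(a,.155,0),lidpt(a,.08,.05)]).round(0).tolist())
im=np.load('side.npz')['im'][:,:,::-1]
cv2.imwrite('pics/c1.png',cv2.resize(im[95:210,240:380],None,fx=5,fy=5,interpolation=cv2.INTER_CUBIC))
E
```

```text
t 1.35 tcp [0.401  0.313  0.2268] F [0.4 0.4 0.5] open 0.994 ff 0.0 
 turn(tool now) [-0.0001 -0.0004  0.0004] shift(turned) [-0.0519 -0.1466  0.1848] q6 -1.26
1.6 [[326.0, 109.0], [342.0, 136.0]] [[136.0, 155.0], [142.0, 139.0]]
1.65 [[329.0, 109.0], [343.0, 137.0]] [[136.0, 151.0], [142.0, 137.0]]
1.7 [[332.0, 109.0], [344.0, 137.0]] [[135.0, 147.0], [143.0, 136.0]]
1.75 [[335.0, 109.0], [346.0, 138.0]] [[135.0, 143.0], [143.0, 134.0]]
1.8 [[338.0, 110.0], [347.0, 139.0]] [[135.0, 139.0], [143.0, 133.0]]
1.85 [[341.0, 110.0], [348.0, 141.0]] [[134.0, 136.0], [143.0, 132.0]]
```

View pics/c1.png

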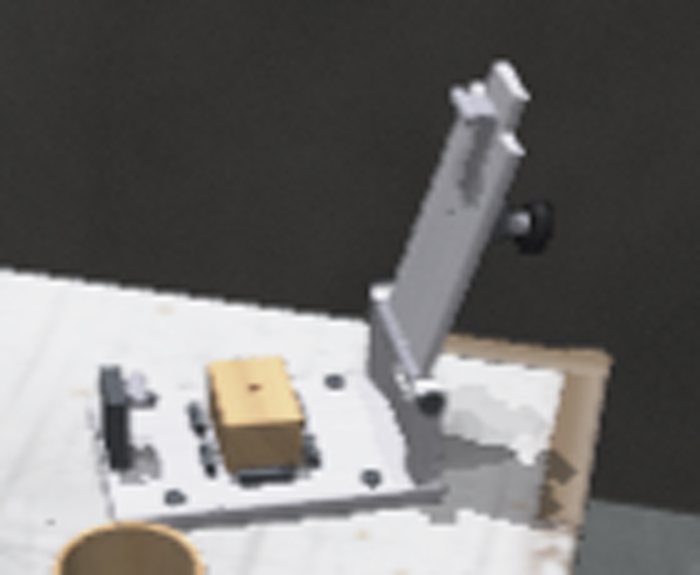

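The tab's top edge is at about (342,110) and the punch at about (348,140), so the lid angle is about 1.84 rad. The piece sits in the nest as measured from above.

Call:
{"fn": "drive_tool", "kwargs": {
  "moves": [
    [[0, 0, 0], [-0.0173, -0.0489, 0.01], 0.085],
    [[0, 0, 0], [-0.0173, -0.0489, 0.01], 0.085],
    [[0, 0, 0], [-0.0173, -0.0488, 0.01], 0.085],
    [[0, 0, 0], [0, 0, 0.05], 0.085],
    [[0, 0, 0], [0, 0, 0.04], 0.085]
  ]
}}

```text
time: 1.98
eef_pos: [0.474, 0.1766, 0.1056]
tcp_rot: [-0.075, 0.997, -0.0, -0.0]
contact_force: [-0.7, 1.2, -0.2]
opening: 0.998
finger_force: 0.0
```

Call:
{"fn": "drive_tool", "kwargs": {
  "moves": [
    [[0, 0, 0], [0, 0, 0.02], 0.085],
    [[0, 0, 0], [0, 0, 0], 0.085]
  ]
}}

```text
time: 2.22
eef_pos: [0.4724, 0.1772, 0.0851]
tcp_rot: [-0.076, 0.997, -0.0, -0.003]
contact_force: [0.5, 0.1, 0.9]
opening: 0.993
finger_force: 0.0
```

Run:
```python
from h import *
todo([.4745,.176,.037])
cam('side')
im=np.load('side.npz')['im'][:,:,::-1]
cv2.imwrite('pics/c2.png',cv2.resize(im[95:210,240:380],None,fx=5,fy=5,interpolation=cv2.INTER_CUBIC))
```

```text
t 2.23 tcp [0.4724 0.1772 0.0851] F [0.5 0.1 0.9] open 0.993 ff 0.0 
 turn(tool now) [-0.     -0.0054  0.    ] shift(turned) [-0.0019 -0.0015  0.0481] q6 -1.57
```

View pics/c2.png

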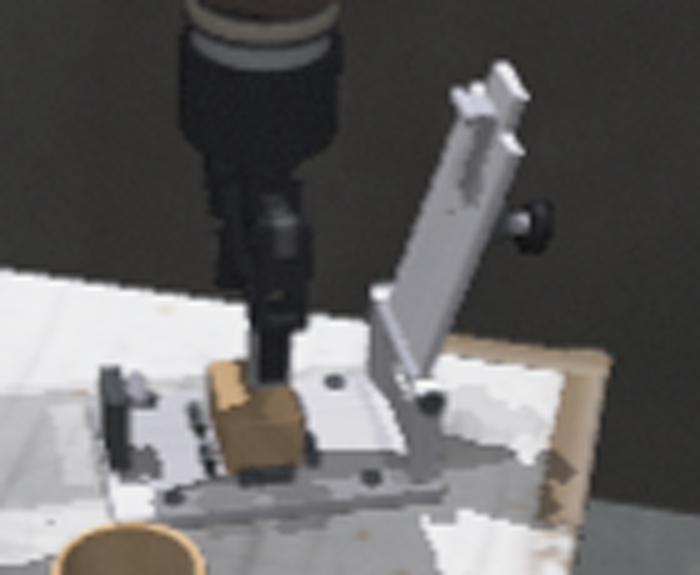

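The gripper straddles the piece and is well clear of the lid. I'll go down and grip.

Call:
{"fn": "drive_tool", "kwargs": {
  "moves": [
    [[0, -0.005, 0], [-0.001, -0.001, 0.025], 0.085],
    [[0, 0, 0], [-0.001, 0, 0.023], 0.085],
    [[0, 0, 0], [0, 0, 0], 0.085],
    [[0, 0, 0], [0, 0, 0], 0.045],
    [[0, 0, 0], [0, 0, 0], 0.045]
  ],
  "grip_force": 40
}}

```text
time: 2.9
eef_pos: [0.4781, 0.1773, 0.0414]
tcp_rot: [-0.076, 0.997, 0.0, 0.004]
contact_force: [0.1, -0.2, 0.0]
opening: 0.692
finger_force: 44.2
```

Call:
{"fn": "drive_tool", "kwargs": {
  "moves": [
    [[0, 0, 0], [0, 0, 0], 0.045],
    [[0, 0, 0], [0, 0, 0], 0.045],
    [[0, 0, 0], [0, 0, 0], 0.045]
  ]
}}

```text
time: 3.28
eef_pos: [0.4781, 0.1773, 0.0414]
tcp_rot: [-0.076, 0.997, 0.0, 0.004]
contact_force: [-1.2, -0.3, 5.9]
opening: 0.693
finger_force: 45.0
```

Run:
```python
from h import *
todo([.475,.05,.037-.012])
```

```text
t 3.27 tcp [0.4781 0.1773 0.0414] F [-1.2 -0.3  5.9] open 0.693 ff 45.04001319408417 
 turn(tool now) [0.0001 0.0086 0.0002] shift(turned) [ 0.0224 -0.1254  0.0164] q6 -1.57
```

Call:
{"fn": "drive_tool", "kwargs": {
  "moves": [
    [[0, 0, 0], [0, 0, -0.025], 0.045],
    [[0, 0.004, 0], [0, 0, -0.04], 0.045],
    [[0, 0.004, 0], [0.007, -0.042, 0], 0.045],
    [[0, 0, 0], [0.007, -0.042, 0], 0.045],
    [[0, 0, 0], [0.007, -0.041, 0], 0.045]
  ]
}}

```text
time: 3.9
eef_pos: [0.4741, 0.0491, 0.1047]
tcp_rot: [-0.076, 0.997, -0.0, -0.001]
contact_force: [0.1, 0.2, -0.3]
opening: 0.695
finger_force: 44.3
```

Call:
{"fn": "drive_tool", "kwargs": {
  "moves": [
    [[0, 0, 0], [0, 0, 0], 0.045],
    [[0, 0, 0], [0, 0, 0], 0.045]
  ]
}}

```text
time: 4.15
eef_pos: [0.4742, 0.0503, 0.1044]
tcp_rot: [-0.076, 0.997, 0.0, -0.001]
contact_force: [-0.2, 0.5, 0.1]
opening: 0.694
finger_force: 44.3
```

Run:
```python
from h import *
todo([.475,.05,.0414-.012])
```

```text
t 4.15 tcp [0.4742 0.0503 0.1044] F [-0.2  0.5  0.1] open 0.694 ff 44.27981793880463 
 turn(tool now) [ 0.0003 -0.003  -0.0004] shift(turned) [-0.0007 -0.0004  0.075 ] q6 -1.83
```

Call:
{"fn": "drive_tool", "kwargs": {
  "moves": [
    [[0, 0, 0], [0, 0, 0.035], 0.045],
    [[0, 0, 0], [0, 0, 0.025], 0.045],
    [[0, 0, 0], [0, 0, 0.008], 0.045],
    [[0, 0, 0], [0, 0, 0.004], 0.045],
    [[0, 0, 0], [0, 0, 0], 0.045]
  ]
}}

```text
time: 4.78
eef_pos: [0.4747, 0.0504, 0.033]
tcp_rot: [-0.076, 0.997, -0.0, -0.001]
contact_force: [0.0, 0.7, -0.6]
opening: 0.694
finger_force: 44.3
```

Run:
```python
from h import *
todo([.475,.05,.0414-.012])
cam('side')
im=np.load('side.npz')['im'][:,:,::-1]
cv2.imwrite('pics/c3.png',cv2.resize(im[120:280,220:380],None,fx=3.5,fy=3.5,interpolation=cv2.INTER_CUBIC))
```

```text
t 4.78 tcp [0.4747 0.0504 0.033 ] F [ 0.   0.7 -0.6] open 0.694 ff 44.254642724990845 
 turn(tool now) [-0.0003 -0.0019  0.0008] shift(turned) [-0.0002 -0.0005  0.0036] q6 -1.83
```

View pics/c3.png

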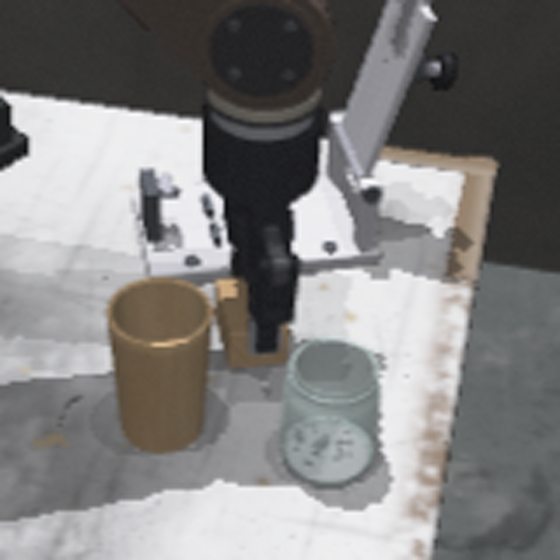

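The piece is held at about (258,335) in the crop, upright just above the bench, and clear of the cup and jar. I'll lower it in small steps until it touches.

Call:
{"fn": "drive_tool", "kwargs": {
  "moves": [
    [[0, 0, 0], [0, 0, 0.002], 0.045],
    [[0, 0, 0], [0, 0, 0.001], 0.045],
    [[0, 0, 0], [0, 0, 0], 0.045]
  ]
}}

```text
time: 5.2
eef_pos: [0.4743, 0.0501, 0.0295]
tcp_rot: [-0.076, 0.997, -0.0, -0.001]
contact_force: [0.3, 0.1, -0.7]
opening: 0.695
finger_force: 44.3
```

Call:
{"fn": "drive_tool", "kwargs": {
  "moves": [
    [[0, 0, 0], [0, 0, 0.001], 0.045],
    [[0, 0, 0], [0, 0, 0], 0.045]
  ]
}}

```text
time: 5.45
eef_pos: [0.4744, 0.0501, 0.0295]
tcp_rot: [-0.076, 0.997, -0.0, -0.002]
contact_force: [-3.2, -0.6, 7.1]
opening: 0.692
finger_force: 45.3
```

Call:
{"fn": "drive_tool", "kwargs": {
  "moves": [
    [[0, 0, 0], [0, 0, 0], 0.085],
    [[0, 0, 0], [0, 0, 0], 0.085],
    [[0, 0, 0], [0, 0, 0], 0.085],
    [[0, 0, 0], [0, 0, -0.02], 0.085],
    [[0, 0, 0], [0, 0, -0.05], 0.085]
  ]
}}

```text
time: 6.08
eef_pos: [0.4719, 0.0504, 0.0964]
tcp_rot: [-0.076, 0.997, 0.001, -0.005]
contact_force: [1.4, 0.2, -0.1]
opening: 0.995
finger_force: 0.0
```

Call:
{"fn": "drive_tool", "kwargs": {
  "moves": [
    [[0, 0, 0], [0, 0, -0.06], 0.085],
    [[0, 0, 0], [0, 0, -0.05], 0.085],
    [[0, 0, 0.176], [0, 0, 0], 0.085],
    [[0, 0, 0.176], [0, 0, 0], 0.085],
    [[0, 0, 0.176], [0, 0, 0], 0.085]
  ]
}}

```text
time: 6.7
eef_pos: [0.4745, 0.0503, 0.2083]
tcp_rot: [0.19, 0.982, -0.0, -0.001]
contact_force: [-0.2, -0.5, 0.4]
opening: 0.99
finger_force: 0.0
```

Call:
{"fn": "drive_tool", "kwargs": {
  "moves": [
    [[0, 0, 0.176], [0, 0, 0], 0.085],
    [[0, 0, 0.176], [0, 0, 0], 0.085],
    [[0, 0, 0.176], [0, 0, 0], 0.085],
    [[0, 0, 0.176], [0, 0, 0], 0.085],
    [[0, 0, 0.176], [0, 0, 0], 0.085]
  ]
}}

```text
time: 7.32
eef_pos: [0.4745, 0.0502, 0.2081]
tcp_rot: [0.59, 0.808, -0.001, -0.001]
contact_force: [0.3, -0.3, -0.2]
opening: 0.996
finger_force: 0.0
```

Call:
{"fn": "drive_tool", "kwargs": {
  "moves": [
    [[0, 0, 0.176], [0, 0, 0], 0.085],
    [[0, 0, 0.176], [0, 0, 0], 0.085],
    [[0, 0, 0.176], [0, 0, 0], 0.085],
    [[0, 0, 0.176], [0, 0, 0], 0.085],
    [[0, 0, 0.176], [0, 0, 0], 0.085]
  ]
}}

```text
time: 7.95
eef_pos: [0.4745, 0.0503, 0.208]
tcp_rot: [0.878, 0.479, -0.002, -0.001]
contact_force: [0.4, -0.6, -0.6]
opening: 0.998
finger_force: 0.0
```

Run:
```python
from h import *
todo([.4529,-.2289,.2],.647-np.pi)
cam('top','t1.png')
```

```text
t 7.95 tcp [0.4745 0.0503 0.208 ] F [ 0.4 -0.6 -0.6] open 0.998 ff 0.0 
 turn(tool now) [-0.0023  0.0026  0.353 ] shift(turned) [-0.1855  0.2097  0.008 ] q6 0.46
```

View pics/t1.png

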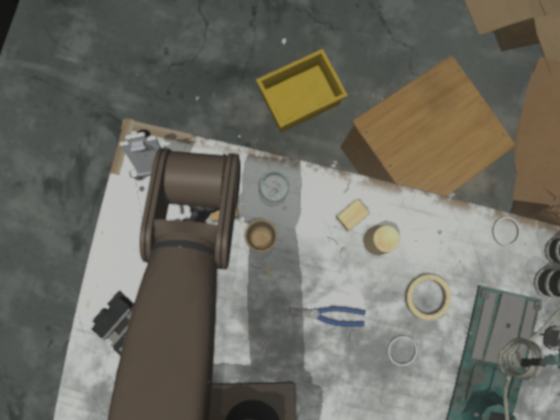

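The arm hides the jig, but the cups at (260,235) and (383,238), the jar at (273,186) and the blank at (352,214) haven't moved. I'll go over to the blank.

Call:
{"fn": "drive_tool", "kwargs": {
  "moves": [
    [[0, 0, 0.1765], [0, 0, 0], 0.085],
    [[0, 0, 0.1765], [0, 0, 0], 0.085],
    [[0, 0, 0], [-0.0371, 0.0419, 0], 0.085],
    [[0, 0, 0], [-0.0371, 0.0419, 0], 0.085],
    [[0, 0, 0], [-0.0371, 0.0419, 0], 0.085]
  ]
}}

```text
time: 8.62
eef_pos: [0.4623, -0.1186, 0.2085]
tcp_rot: [0.947, 0.322, -0.001, -0.0]
contact_force: [0.7, 0.0, 0.5]
opening: 0.994
finger_force: 0.0
```

Call:
{"fn": "drive_tool", "kwargs": {
  "moves": [
    [[0, 0, 0], [-0.0371, 0.0419, 0], 0.085],
    [[0, 0, 0], [-0.0371, 0.0419, 0], 0.085],
    [[0, 0, 0], [0, 0, 0.05], 0.085],
    [[0, 0, 0], [0, 0, 0.04], 0.085],
    [[0, 0, 0], [0, 0, 0], 0.085]
  ]
}}

```text
time: 9.25
eef_pos: [0.4518, -0.2273, 0.1149]
tcp_rot: [0.947, 0.321, -0.004, -0.004]
contact_force: [-0.2, -0.4, -0.1]
opening: 0.998
finger_force: 0.0
```

Run:
```python
from h import *
todo([.4529,-.2289,.0295],.647-np.pi)
cam('side')
s=ctrl.get_state()
im=np.load('side.npz')['im'][:,:,::-1]
cv2.imwrite('pics/c4.png',cv2.resize(im[240:370,200:360],None,fx=4.5,fy=4.5,interpolation=cv2.INTER_CUBIC))
```

```text
t 9.25 tcp [ 0.4518 -0.2273  0.1149] F [-0.2 -0.4 -0.1] open 0.998 ff 0.0 
 turn(tool now) [-0.01    0.0049  0.0071] shift(turned) [-0.0001  0.0019  0.0854] q6 0.25
```

View pics/c4.png

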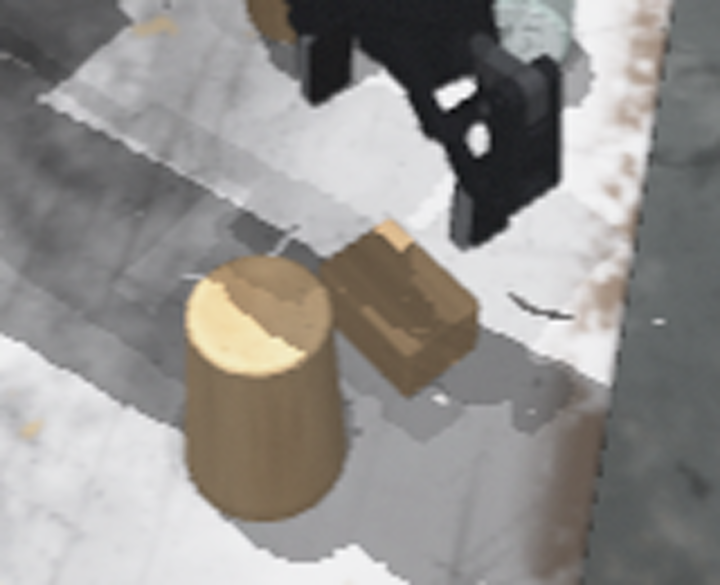

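The fingers straddle the blank lengthwise, its top being about (400,290) in the crop. The body clears the upturned cup. I'll go down and grip.

Call:
{"fn": "drive_tool", "kwargs": {
  "moves": [
    [[-0.005, 0.003, 0.003], [0, 0.001, 0.035], 0.085],
    [[0, 0, 0], [0, 0.001, 0.03], 0.085],
    [[0, 0, 0], [0, 0, 0.01], 0.085],
    [[0, 0, 0], [0, 0, 0], 0.085]
  ]
}}

```text
time: 9.8
eef_pos: [0.4564, -0.231, 0.0448]
tcp_rot: [0.948, 0.32, 0.001, 0.002]
contact_force: [-0.9, 0.4, 0.0]
opening: 0.996
finger_force: 0.0
```

Run:
```python
from h import *
todo([.4529,-.2289,.0295],.647-np.pi)
```

```text
t 9.8 tcp [ 0.4564 -0.231   0.0448] F [-0.9  0.4  0. ] open 0.996 ff 0.0 
 turn(tool now) [ 0.0051 -0.0008  0.0036] shift(turned) [-0.0015 -0.0038  0.0153] q6 0.25
```

Call:
{"fn": "drive_tool", "kwargs": {
  "moves": [
    [[0.002, 0, 0.003], [-0.001, -0.002, 0.007], 0.085],
    [[0, 0, 0], [0, 0, 0.006], 0.085],
    [[0, 0, 0], [0, 0, 0], 0.085],
    [[0, 0, 0], [0, 0, 0], 0.085]
  ]
}}

```text
time: 10.3
eef_pos: [0.4536, -0.2297, 0.0307]
tcp_rot: [0.948, 0.318, 0.0, 0.001]
contact_force: [-0.2, 0.4, 1.1]
opening: 0.995
finger_force: 0.0
```

Run:
```python
from h import *
todo([.4529,-.2289,.0295],.647-np.pi)
```

```text
t 10.3 tcp [ 0.4536 -0.2297  0.0307] F [-0.2  0.4  1.1] open 0.995 ff 0.0 
 turn(tool now) [ 0.0018 -0.0004 -0.0002] shift(turned) [-0.0001 -0.0011  0.0012] q6 0.26
```

Good. I'll close and lift to carrying height.

Call:
{"fn": "drive_tool", "kwargs": {
  "moves": [
    [[0, 0, 0], [0, 0, 0.001], 0.045],
    [[0, 0, 0], [0, 0, 0], 0.045],
    [[0, 0, 0], [0, 0, 0], 0.045],
    [[0, 0, 0], [0, 0, 0], 0.045],
    [[0, 0, 0], [0, 0, 0], 0.045]
  ],
  "grip_force": 40
}}

```text
time: 10.92
eef_pos: [0.4538, -0.2298, 0.0298]
tcp_rot: [0.948, 0.318, 0.001, 0.001]
contact_force: [1.3, 0.4, 1.8]
opening: 0.691
finger_force: 44.7
```

Call:
{"fn": "drive_tool", "kwargs": {
  "moves": [
    [[0, 0, 0], [0, 0, -0.02], 0.045],
    [[0, 0, 0], [0, 0, -0.05], 0.045],
    [[0, 0, 0], [0, 0, -0.05], 0.045],
    [[0, 0, 0], [0, 0, -0.05], 0.045],
    [[0, 0, 0], [0, 0, 0], 0.045]
  ]
}}

```text
time: 11.55
eef_pos: [0.4554, -0.231, 0.2044]
tcp_rot: [0.948, 0.318, 0.003, 0.005]
contact_force: [0.7, -0.9, -1.3]
opening: 0.694
finger_force: 44.6
```

Run:
```python
from h import *
todo(N+[0,0,.1],J-np.pi)
```

```text
t 11.55 tcp [ 0.4554 -0.231   0.2044] F [ 0.7 -0.9 -1.3] open 0.694 ff 44.56639230251312 
 turn(tool now) [ 0.0099 -0.0054  0.4949] shift(turned) [ 0.0781 -0.3998  0.0924] q6 0.26
```

Call:
{"fn": "drive_tool", "kwargs": {
  "moves": [
    [[0, 0, 0.165], [0, 0, 0], 0.045],
    [[0, 0, 0.165], [0, 0, 0], 0.045],
    [[0, 0, 0.165], [0, 0, 0], 0.045],
    [[0, 0, 0], [0.0098, -0.05, 0], 0.045],
    [[0, 0, 0], [0.0098, -0.05, 0], 0.045]
  ]
}}

```text
time: 12.18
eef_pos: [0.4564, -0.1264, 0.1972]
tcp_rot: [0.997, 0.075, -0.001, -0.001]
contact_force: [1.2, 0.6, -0.5]
opening: 0.693
finger_force: 44.5
```

Call:
{"fn": "drive_tool", "kwargs": {
  "moves": [
    [[0, 0, 0], [0.0098, -0.05, 0], 0.045],
    [[0, 0, 0], [0.0098, -0.05, 0], 0.045],
    [[0, 0, 0], [0.0098, -0.05, 0], 0.045],
    [[0, 0, 0], [0.0098, -0.05, 0], 0.045],
    [[0, 0, 0], [0.0098, -0.05, 0], 0.045]
  ]
}}

```text
time: 12.8
eef_pos: [0.4668, 0.1285, 0.1971]
tcp_rot: [0.997, 0.076, -0.001, 0.001]
contact_force: [0.1, -1.2, 0.3]
opening: 0.694
finger_force: 44.5
```

Call:
{"fn": "drive_tool", "kwargs": {
  "moves": [
    [[0, 0, 0], [0.0098, -0.05, 0], 0.045],
    [[0, 0, 0], [0, 0, 0.05], 0.045],
    [[0, 0, 0], [0, 0, 0.04], 0.045],
    [[0, 0, 0], [0, 0, 0.02], 0.045],
    [[0, 0, 0], [0, 0, 0], 0.045]
  ]
}}

```text
time: 13.42
eef_pos: [0.4674, 0.1772, 0.0854]
tcp_rot: [0.997, 0.076, -0.004, 0.001]
contact_force: [-0.7, 0.6, -0.7]
opening: 0.689
finger_force: 44.5
```

Run:
```python
from h import *
cam('side');todo(N+[0,0,.0295],J-np.pi)
im=np.load('side.npz')['im'][:,:,::-1]
cv2.imwrite('pics/c5.png',cv2.resize(im[140:220,250:350],None,fx=7,fy=7,interpolation=cv2.INTER_CUBIC))
```

```text
t 13.47 tcp [0.469  0.1774 0.0873] F [ 0.  -1.5 -0.9] open 0.693 ff 44.46393013000488 
 turn(tool now) [ 0.0012  0.0032 -0.0002] shift(turned) [0.0028 0.0018 0.0458] q6 1.58
```

View pics/c5.png

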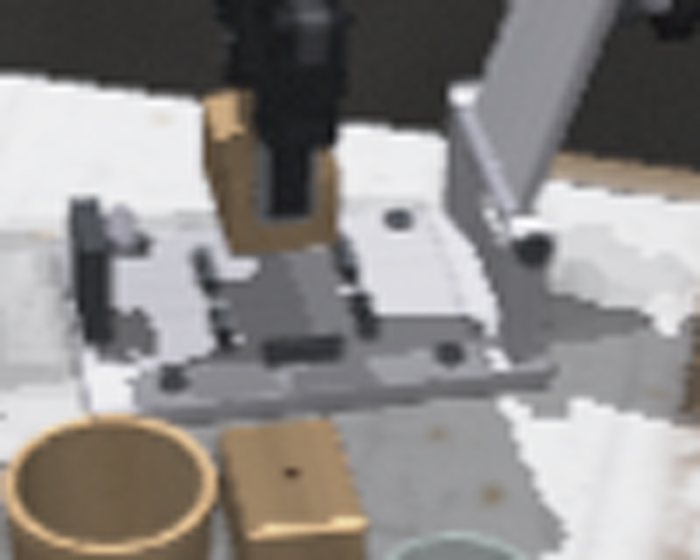

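Run:
```python
from h import *
P=lambda q:np.array(q,float)/7+[249.93,139.93]
loc=lambda X:((X-N)@Rj*1000).round(1)
print('blank bottom near edge',loc(ray('side',P([(230,252),(338,242)]),.0575)))
print('end rail top',loc(ray('side',P([(263,345),(341,336)]),.02)))
print('front rails tops / rear rails inner',loc(ray('side',P([(203,250),(222,325),(345,240),(365,297)]),.02)))
print('screws',loc(ray('side',P([(173,379),(450,353),(398,218)]),.012)))
print('tcp',loc(ctrl.get_state()['eef_pos']))
```

```text
blank bottom near edge [[-22.2 -29.2  45.5]
 [ 17.8 -29.4  45.5]]
end rail top [[-10.8 -37.7   8. ]
 [ 18.9 -37.    8. ]]
front rails tops / rear rails inner [[-22.4  24.6   8. ]
 [-23.6 -23.3   8. ]
 [ 33.1  22.3   8. ]
 [ 32.9 -14.9   8. ]]
screws [[-45.3 -42.3   0. ]
 [ 59.5 -43.7   0. ]
 [ 59.7  44.4   0. ]]
tcp [-2.8  1.8 75.3]
```

Compared with the jig in the same view, the blank needs about 3–4 mm toward the hinge. I'll shift it and go down, feeling for contact.

Call:
{"fn": "drive_tool", "kwargs": {
  "moves": [
    [[0, 0.003, 0], [0.0035, 0.001, 0.012], 0.045],
    [[0, 0, 0], [0, 0, 0.012], 0.045],
    [[0, 0, 0], [0, 0, 0.007], 0.045],
    [[0, 0, 0], [0, 0, 0], 0.045],
    [[0, 0, 0], [0, 0, 0], 0.045]
  ]
}}

```text
time: 14.1
eef_pos: [0.4744, 0.1772, 0.0584]
tcp_rot: [0.997, 0.076, 0.002, 0.0]
contact_force: [0.3, -1.0, -0.4]
opening: 0.69
finger_force: 44.5
```

Run:
```python
from h import *
todo(N+Rj@[.0008,.0005,.0298],J-np.pi)
```

```text
t 14.1 tcp [0.4744 0.1772 0.0584] F [ 0.3 -1.  -0.4] open 0.69 ff 44.49798345565796 
 turn(tool now) [ 0.0012 -0.0046 -0.0002] shift(turned) [-0.0018  0.0003  0.0166] q6 1.58
```

Call:
{"fn": "drive_tool", "kwargs": {
  "moves": [
    [[0, -0.002, 0], [-0.001, 0, 0.004], 0.045],
    [[0, 0, 0], [0, 0, 0.003], 0.045],
    [[0, 0, 0], [0, 0, 0], 0.045],
    [[0, 0, 0], [0, 0, 0], 0.045]
  ]
}}

```text
time: 14.6
eef_pos: [0.4732, 0.177, 0.0512]
tcp_rot: [0.997, 0.076, 0.001, 0.001]
contact_force: [-0.2, -0.3, -0.9]
opening: 0.693
finger_force: 44.5
```

Run:
```python
from h import *
todo(N+Rj@[.0008,.0005,.0298],J-np.pi)
```

```text
t 14.6 tcp [0.4732 0.177  0.0512] F [-0.2 -0.3 -0.9] open 0.693 ff 44.49782431125641 
 turn(tool now) [ 0.0012 -0.0021 -0.0002] shift(turned) [-0.0006  0.0003  0.0094] q6 1.58
```

Call:
{"fn": "drive_tool", "kwargs": {
  "moves": [
    [[0, -0.001, 0], [0, 0, 0.002], 0.045],
    [[0, 0, 0], [0, 0, 0.002], 0.045],
    [[0, 0, 0], [0, 0, 0.001], 0.045],
    [[0, 0, 0], [0, 0, 0], 0.045]
  ]
}}

```text
time: 15.1
eef_pos: [0.4731, 0.177, 0.046]
tcp_rot: [0.997, 0.076, 0.0, 0.001]
contact_force: [0.7, 0.8, -0.5]
opening: 0.692
finger_force: 44.5
```

Call:
{"fn": "drive_tool", "kwargs": {
  "moves": [
    [[0, 0, 0], [0, 0, 0.002], 0.045],
    [[0, 0, 0], [0, 0, 0.001], 0.045],
    [[0, 0, 0], [0, 0, 0.001], 0.045],
    [[0, 0, 0], [0, 0, 0], 0.045]
  ]
}}

```text
time: 15.6
eef_pos: [0.4732, 0.177, 0.042]
tcp_rot: [0.997, 0.076, 0.0, 0.001]
contact_force: [-0.5, 0.6, -1.7]
opening: 0.693
finger_force: 44.5
```

Call:
{"fn": "drive_tool", "kwargs": {
  "moves": [
    [[0, 0, 0], [0, 0, 0.001], 0.045],
    [[0, 0, 0], [0, 0, 0], 0.045]
  ]
}}

```text
time: 15.85
eef_pos: [0.4733, 0.177, 0.0418]
tcp_rot: [0.997, 0.076, 0.0, 0.001]
contact_force: [-2.4, -0.9, 5.2]
opening: 0.692
finger_force: 45.1
```

It touched down on the nest floor: 12 mm above the bench contact height, and below the rail tops. I'll release, rise, close the fingers and cross over the lid.

Call:
{"fn": "drive_tool", "kwargs": {
  "moves": [
    [[0, 0, 0], [0, 0, 0], 0.085],
    [[0, 0, 0], [0, 0, 0], 0.085],
    [[0, 0, 0], [0, 0, 0], 0.085],
    [[0, 0, 0], [0, 0, -0.015], 0.085],
    [[0, 0, 0], [0, 0, -0.04], 0.085]
  ]
}}

```text
time: 16.48
eef_pos: [0.4716, 0.1768, 0.0955]
tcp_rot: [0.997, 0.076, -0.002, 0.001]
contact_force: [-0.2, 0.2, 0.2]
opening: 0.994
finger_force: 0.0
```

Call:
{"fn": "drive_tool", "kwargs": {
  "moves": [
    [[0, 0, 0], [0, 0, -0.06], 0.085],
    [[0, 0, 0], [0, 0, -0.06], 0.0],
    [[0, 0, 0], [0, 0, -0.06], 0.0],
    [[0, 0, 0], [0, 0, 0], 0.0],
    [[0, 0, 0], [0.05, 0, 0], 0.0]
  ],
  "grip_force": 20
}}

```text
time: 17.1
eef_pos: [0.5207, 0.185, 0.2772]
tcp_rot: [0.997, 0.076, 0.001, 0.0]
contact_force: [0.5, -0.4, -0.8]
opening: 0.138
finger_force: 0.0
```

Call:
{"fn": "drive_tool", "kwargs": {
  "moves": [
    [[0, 0, 0], [0.05, 0, 0], 0.0],
    [[0, 0, 0], [0.05, 0, 0], 0.0],
    [[0, 0, 0], [0, 0, 0], 0.0],
    [[0, 0, 0], [0, 0, 0], 0.0]
  ]
}}

```text
time: 17.6
eef_pos: [0.6204, 0.1998, 0.2754]
tcp_rot: [0.997, 0.076, -0.001, 0.001]
contact_force: [-1.2, 0.7, -0.7]
opening: 0.001
finger_force: 0.0
```

Run:
```python
from h import *
todo(N+Rj@[.148,0,.202],J-np.pi)
cam('side')
im=np.load('side.npz')['im'].astype(int)
# path: tip corner on tab
L=[np.array([.148,0,.202])]
for a in np.linspace(1.75,0,24):
    r,h=.148,.003
    L.append(np.array([.08-r*np.cos(a)+h*np.sin(a)+.011,0,.052+r*np.sin(a)+h*np.cos(a)+.017]))
L=np.array(L);d=np.diff(L,axis=0)
print('local tcp',(L[[1,-1]]*1000).round(1));print(np.c_[d[:,0],-d[:,2]].round(4).tolist())
cv2.imwrite('pics/c6.png',cv2.resize(im[80:260,240:400].astype(np.uint8)[:,:,::-1],None,fx=3.3,fy=3.3,interpolation=cv2.INTER_CUBIC))
```

```text
t 17.6 tcp [0.6204 0.1998 0.2754] F [-1.2  0.7 -0.7] open 0.001 ff 0.0 
 turn(tool now) [ 0.0012  0.0012 -0.0002] shift(turned) [-0.0023  0.0011  0.0614] q6 1.58
local tcp [[120.3   0.  214.1]
 [-57.    0.   72. ]]
[[-0.0277, -0.0121], [-0.0111, -0.0018], [-0.0112, -0.001], [-0.0113, -0.0001], [-0.0112, 0.0008], [-0.0111, 0.0016], [-0.011, 0.0024], [-0.0108, 0.0033], [-0.0105, 0.0041], [-0.0102, 0.0049], [-0.0098, 0.0056], [-0.0093, 0.0064], [-0.0088, 0.007], [-0.0082, 0.0077], [-0.0076, 0.0083], [-0.007, 0.0088], [-0.0063, 0.0094], [-0.0055, 0.0098], [-0.0048, 0.0102], [-0.004, 0.0105], [-0.0032, 0.0108], [-0.0024, 0.011], [-0.0015, 0.0112], [-0.0007, 0.0112]]
```

Call:
{"fn": "drive_tool", "kwargs": {
  "moves": [
    [[0, 0, 0], [-0.001, 0.001, 0.03], 0.0],
    [[0, 0, 0], [-0.001, 0, 0.031], 0.0],
    [[0, 0, 0], [0, 0, 0], 0.0],
    [[0, 0, 0], [-0.015, 0, -0.003], 0.0],
    [[0, 0, 0], [-0.014, 0, -0.003], 0.0]
  ]
}}

```text
time: 18.27
eef_pos: [0.5907, 0.1943, 0.2238]
tcp_rot: [0.997, 0.076, 0.003, 0.0]
contact_force: [1.6, -0.1, -1.5]
opening: -0.001
finger_force: 0.8
```

Call:
{"fn": "drive_tool", "kwargs": {
  "moves": [
    [[0, 0, 0], [-0.0111, 0, -0.0018], 0.0],
    [[0, 0, 0], [-0.0112, 0, -0.001], 0.0],
    [[0, 0, 0], [-0.0113, 0, 0], 0.0],
    [[0, 0, 0], [-0.0112, 0, 0.0008], 0.0],
    [[0, 0, 0], [-0.0111, 0, 0.0016], 0.0]
  ]
}}

```text
time: 18.9
eef_pos: [0.5348, 0.1856, 0.2216]
tcp_rot: [0.997, 0.076, 0.001, 0.001]
contact_force: [1.1, 0.8, 0.8]
opening: -0.002
finger_force: 0.7
```

Run:
```python
from h import *
a=1.75-5*1.75/23
todo(N+Rj@[.08-.144*np.cos(a)+.003*np.sin(a)+.011,0,.052+.144*np.sin(a)+.003*np.cos(a)+.017],J-np.pi)
cam('side')
im=np.load('side.npz')['im']
cv2.imwrite('pics/c7.png',cv2.resize(im[80:230,240:400][:,:,::-1],None,fx=4,fy=4,interpolation=cv2.INTER_CUBIC))
```

```text
t 18.9 tcp [0.5348 0.1856 0.2216] F [1.1 0.8 0.8] open -0.002 ff 0.724030842538923 
 turn(tool now) [ 0.0011 -0.001  -0.0002] shift(turned) [ 0.0016  0.     -0.0011] q6 1.57
```

View pics/c7.png

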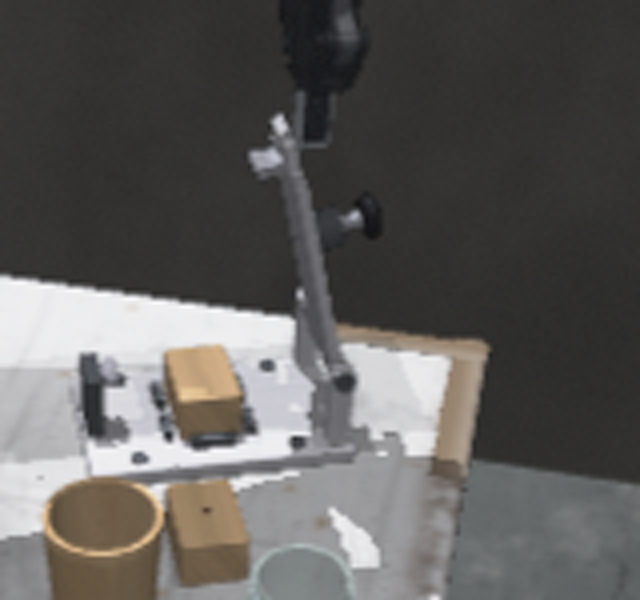

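The closed fingers are on the outer face of the tab at (290,130) in the crop, and the lid is now turned past upright. The blank lies flat in the nest at (205,390) and the finished piece stands at (208,530). I'll keep sweeping along the arc.

Call:
{"fn": "drive_tool", "kwargs": {
  "moves": [
    [[0, 0, 0], [-0.011, 0, 0.0024], 0.0],
    [[0, 0, 0], [-0.0108, 0, 0.0033], 0.0],
    [[0, 0, 0], [-0.0105, 0, 0.0041], 0.0],
    [[0, 0, 0], [-0.0102, 0, 0.0049], 0.0],
    [[0, 0, 0], [-0.0098, 0, 0.0056], 0.0]
  ]
}}

```text
time: 19.58
eef_pos: [0.4832, 0.1777, 0.2009]
tcp_rot: [0.997, 0.076, 0.001, 0.001]
contact_force: [1.1, -0.1, 0.7]
opening: -0.001
finger_force: 0.5
```

Call:
{"fn": "drive_tool", "kwargs": {
  "moves": [
    [[0, 0, 0], [-0.0093, 0, 0.0064], 0.0],
    [[0, 0, 0], [-0.0088, 0, 0.007], 0.0],
    [[0, 0, 0], [-0.0082, 0, 0.0077], 0.0],
    [[0, 0, 0], [-0.0076, 0, 0.0083], 0.0],
    [[0, 0, 0], [-0.007, 0, 0.0088], 0.0]
  ]
}}

```text
time: 20.2
eef_pos: [0.443, 0.1715, 0.1625]
tcp_rot: [0.997, 0.076, 0.001, 0.001]
contact_force: [0.6, 0.5, 0.3]
opening: 0.001
finger_force: 0.4
```

Run:
```python
from h import *
a=1.75*(1-15/23);print(a)
todo(N+Rj@[.08-.148*np.cos(a)+.003*np.sin(a)+.011,0,.052+.148*np.sin(a)+.003*np.cos(a)+.017],J-np.pi)
cam('side')
im=np.load('side.npz')['im'];g=im.astype(int).sum(2)
print('punch? a:',[ (round(a,2),proj('side',[lidpt(a,.08,.048)])[0].round(0).tolist()) for a in (.5,.6,.7,.8)])
sub=g[130:190,270:345]; y,x=np.nonzero(sub<75); print(len(x)); 
for r in range(140,190,4): print(r,''.join('#' if g[r,c]<90 else ('w' if g[r,c]>380 else '.') for c in range(255,345)))
```

```text
0.6086956521739131
t 20.2 tcp [0.443  0.1715 0.1625] F [0.6 0.5 0.3] open 0.001 ff 0.3682387329172343 
 turn(tool now) [ 0.0012 -0.001  -0.0002] shift(turned) [ 0.0007 -0.     -0.0056] q6 1.58
punch? a: [(0.5, [303.0, 138.0]), (0.6, [306.0, 136.0]), (0.7, [310.0, 135.0]), (0.8, [314.0, 134.0])]
5
140 ...............wwwww............................#######...................................
144 ................................wwwwwwww..................................................
148 ...................................wwww...................................................
152 wwwwwwwww.......................................wwwwwwww....wwwww.........................
156 wwwwwwwwwwwwwwwwwwwwwwwwwwwwwwwwwww..................wwwwwwwwwwwww........................
160 wwwwwwwwwwwwwwwwwwwwwwwwwwwwwwwwwwwwwwwwwwww.........wwwwwwwwwwwwww.......................
164 wwwwwwwwwwwwwwwwwwwwwwwwwwwwwwwwwwwwwwwwwwwwwwwwwwww.....wwwwwwwwwwwwwwwwwwwwwwwwwwwwwwwww
168 wwwwwwwwwwwwwwwwwwwwwwwwwwwwwwwwwwwwwww..wwwwwwwwwwwwwwwwww.....wwwwwwwwwwwwwwwwwwwwwwwwww
172 wwwww.....wwwwwwwwwwwwwwww.................wwwwwwww..wwwwwww....wwwwwwwwwwwwwwwwwwwwwwwwww
176 wwwww...........wwwwwww..w....................wwwwwwwwwwwww...............wwwwwwwwwwwwwwww
180 wwwww......wwwwwwwwwwww..................................................wwwwwwwwwwwwwwwww
184 wwwwww......ww.wwwwwwwwww...............................................wwwwwwwwwwwwwwwwww
188 wwwwwww..........wwwwwww.............................wwwwwwwwwwww.......wwwwwwwwwwwwwwwwww
```

Call:
{"fn": "drive_tool", "kwargs": {
  "moves": [
    [[0, 0, 0], [-0.0063, 0, 0.0094], 0.0],
    [[0, 0, 0], [-0.0055, 0, 0.0098], 0.0],
    [[0, 0, 0], [-0.0048, 0, 0.0102], 0.0],
    [[0, 0, 0], [-0.004, 0, 0.0085], 0.0],
    [[0, 0, 0], [-0.0032, 0, 0.004], 0.0]
  ]
}}

```text
time: 20.88
eef_pos: [0.4194, 0.1679, 0.1202]
tcp_rot: [0.997, 0.076, -0.0, 0.001]
contact_force: [0.3, -0.7, 1.9]
opening: 0.001
finger_force: 0.3
```

Run:
```python
from h import *
print('finger over tab r=.145 centre, tip at z .068');todo(N+Rj@[-.063,0,.073],J-np.pi)
```

```text
finger over tab r=.145 centre, tip at z .068
t 20.88 tcp [0.4194 0.1679 0.1202] F [ 0.3 -0.7  1.9] open 0.001 ff 0.2515436033718288 
 turn(tool now) [ 0.0012  0.0002 -0.0002] shift(turned) [-0.0097 -0.0001  0.0352] q6 1.58
```

Call:
{"fn": "drive_tool", "kwargs": {
  "moves": [
    [[0, 0, 0], [-0.003, 0, 0.006], 0.0],
    [[0, 0, 0], [-0.003, 0, 0.006], 0.0],
    [[0, 0, 0], [-0.003, 0, 0.006], 0.0],
    [[0, 0, 0], [0, 0, 0.005], 0.0],
    [[0, 0, 0], [0, 0, 0.003], 0.0]
  ]
}}

```text
time: 21.5
eef_pos: [0.4106, 0.1665, 0.0962]
tcp_rot: [0.997, 0.076, -0.001, 0.001]
contact_force: [-2.2, -1.2, 4.6]
opening: 0.001
finger_force: 2.0
```

Call:
{"fn": "drive_tool", "kwargs": {
  "moves": [
    [[0, 0, 0], [0, 0, 0.003], 0.0],
    [[0, 0, 0], [0, 0, 0.003], 0.0],
    [[0, 0, 0], [0, 0, 0], 0.0]
  ]
}}

```text
time: 21.88
eef_pos: [0.4108, 0.1665, 0.0885]
tcp_rot: [0.997, 0.076, 0.0, 0.001]
contact_force: [-0.9, 0.1, 0.3]
opening: -0.001
finger_force: 0.0
```

Call:
{"fn": "drive_tool", "kwargs": {
  "moves": [
    [[0, 0, 0], [0, 0, 0.002], 0.0],
    [[0, 0, 0], [0, 0, 0.002], 0.0],
    [[0, 0, 0], [0, 0, 0], 0.0]
  ]
}}

```text
time: 22.25
eef_pos: [0.4112, 0.1665, 0.0851]
tcp_rot: [0.997, 0.076, 0.001, 0.001]
contact_force: [-0.1, 0.5, 0.0]
opening: -0.002
finger_force: 0.0
```

Call:
{"fn": "drive_tool", "kwargs": {
  "moves": [
    [[0, 0, 0], [0, 0, 0.001], 0.0],
    [[0, 0, 0], [0, 0, 0], 0.0]
  ]
}}

```text
time: 22.5
eef_pos: [0.4112, 0.1666, 0.0849]
tcp_rot: [0.997, 0.076, 0.0, 0.001]
contact_force: [-2.4, -0.7, 5.6]
opening: -0.002
finger_force: 3.1
```

Contact is at the exact shut height (tip at 68 mm), so the catch snapped over. I'll give one firm extra push, then go above the punch.

Call:
{"fn": "drive_tool", "kwargs": {
  "moves": [
    [[0, 0, 0], [0, 0, 0.002], 0.0],
    [[0, 0, 0], [0, 0, 0], 0.0],
    [[0, 0, 0], [0, 0, -0.03], 0.0],
    [[0, 0, 0], [0, 0, -0.04], 0.0],
    [[0, 0, 0], [0, 0, 0], 0.0]
  ]
}}

```text
time: 23.12
eef_pos: [0.4135, 0.1671, 0.1556]
tcp_rot: [0.997, 0.076, 0.005, 0.0]
contact_force: [0.3, -0.2, 0.0]
opening: -0.003
finger_force: 0.0
```

Run:
```python
from h import *
todo(N+Rj@[.001,0,.119],J-np.pi)
cam('side')
im=np.load('side.npz')['im'];g=im.astype(int).sum(2)
for a in(0,.02,.05,.1):print(a,proj('side',[lidpt(a,.08,.05),lidpt(a,.155,.004)]).round(1).tolist())
for r in range(134,176,3): print(r,''.join('#' if g[r,c]<90 else ('w' if g[r,c]>380 else '.') for c in range(250,340)))
```

```text
t 23.12 tcp [0.4135 0.1671 0.1556] F [ 0.3 -0.2  0. ] open -0.003 ff 0.0 
 turn(tool now) [ 0.0011 -0.0091 -0.0001] shift(turned) [0.0602 0.     0.0246] q6 1.58
0 [[289.7, 150.0], [260.4, 167.9]]
0.02 [[290.1, 149.4], [260.5, 166.9]]
0.05 [[290.8, 148.5], [260.5, 165.3]]
0.1 [[291.9, 147.1], [260.8, 162.8]]
134 ...............#..........................................................................
137 ..................#.......................................................................
140 ...............#..........................................................................
143 ..........................................................................................
146 ..........................................................................................
149 ..........................................................................................
152 wwwwwwwwwwwwww...................................................wwwww....................
155 wwwwwwwwwwwwwwwwwwwwwwwwwwwwwwwwwww.w..##.####...................wwwww....................
158 wwwwwwwwwwwwwwwwwwwwwwwwwwwwwwwwwwwww........wwwwwwwwwwwwwwwwwwwwwwwwww...................
161 wwwwwwwwwwwwwwwwwwwwwwwwwwwwwwwwwwww..........wwwwwwwwwwwwwwwwwwwwwwwwwwww................
164 wwwwwwwwwwwwwwwwwwwwww......wwwwwwww..........wwwwwwwwwwwwwwwwwwwwwwwwwwwwwwwwwwwwwwwwwwww
167 wwwwwwwwwwwwwwwwwww.www.w.wwwwwwwwwwww........wwwwwwwwwwwwwwwwwwwwwwwwwwwwwwwwwwwwwwwwwwww
170 wwwwwwwwww..wwwwwwwwwww.........wwwwwwwww......wwwwwwwwwwwwwwwwwwwwwwwwwwwwwwwwwwwwwwwwwww
173 wwwwwwwwww..............................wwwwwwww..............wwww.....wwwww..wwwwwwwwwwww
```

Consistent with a shut lid. Next I'll go over the punch and press it.

Call:
{"fn": "drive_tool", "kwargs": {
  "moves": [
    [[0, -0.004, 0], [0.03, 0, 0], 0.0],
    [[0, 0, 0], [0.03, 0, 0], 0.0],
    [[0, 0, 0], [0, 0, 0.01], 0.0],
    [[0, 0, 0], [0, 0, 0.008], 0.0],
    [[0, 0, 0], [0, 0, 0.003], 0.0]
  ]
}}

```text
time: 23.8
eef_pos: [0.4685, 0.1755, 0.1298]
tcp_rot: [0.997, 0.076, -0.003, 0.001]
contact_force: [-2.8, -0.2, 4.0]
opening: 0.003
finger_force: 2.1
```

Call:
{"fn": "drive_tool", "kwargs": {
  "moves": [
    [[0, 0, 0], [0, 0, 0.003], 0.0],
    [[0, 0, 0], [0, 0, 0.003], 0.0],
    [[0, 0, 0], [0, 0, 0.003], 0.0],
    [[0, 0, 0], [0, 0, 0], 0.0]
  ]
}}

```text
time: 24.3
eef_pos: [0.4694, 0.1756, 0.1229]
tcp_rot: [0.997, 0.076, -0.003, 0.001]
contact_force: [-5.2, -1.4, 8.1]
opening: 0.002
finger_force: 4.3
```

Call:
{"fn": "drive_tool", "kwargs": {
  "moves": [
    [[0, 0, 0], [0, 0, 0.003], 0.0],
    [[0, 0, 0], [0, 0, 0.003], 0.0],
    [[0, 0, 0], [0, 0, 0.002], 0.0],
    [[0, 0, 0], [0, 0, 0], 0.0],
    [[0, 0, 0], [0, 0, 0], 0.0]
  ]
}}

```text
time: 24.92
eef_pos: [0.4699, 0.1758, 0.1183]
tcp_rot: [0.997, 0.076, -0.003, 0.001]
contact_force: [-13.0, -2.6, 23.7]
opening: -0.001
finger_force: 12.0
```

The punch is at its stop: about 24 N, with no further travel at 12 mm down. I'll retreat straight up.

Call:
{"fn": "drive_tool", "kwargs": {
  "moves": [
    [[0, 0, 0], [0, 0, 0], 0.0],
    [[0, 0, 0], [0, 0, -0.02], 0.0],
    [[0, 0, 0], [0, 0, -0.04], 0.0],
    [[0, 0, 0], [0, 0, -0.04], 0.0],
    [[0, 0, 0], [0, 0, 0], 0.0]
  ]
}}

```text
time: 25.55
eef_pos: [0.4726, 0.1762, 0.2181]
tcp_rot: [0.997, 0.076, 0.003, 0.0]
contact_force: [-0.6, -1.0, 0.2]
opening: -0.002
finger_force: 0.0
```

Run:
```python
from h import *
cam('side')
g=np.load('side.npz')['im'].astype(int).sum(2)
for r in range(140,176,2): print(r,''.join('#' if g[r,c]<90 else ('w' if g[r,c]>380 else '.') for c in range(250,340)))
s=ctrl.get_state();print(s['eef_pos'],s['contact_force'],s['finger_force'],s['time'])
```

```text
140 ..........................................................................................
142 ..........................................................................................
144 ..........................................................................................
146 ..........................................................................................
148 ..........................................................................................
150 ww..........................................#.............................................
152 wwwwwwwwwwwwww.............................####..................wwwww....................
154 wwwwwwwwwwwwwwwwwwwwwwwwwwww................###.................wwwwwww...................
156 wwwwwwwwwwwwwwwwwwwwwwwwwwwwwwwwwwwwww.........................wwwwwwww...................
158 wwwwwwwwwwwwwwwwwwwwwwwwwwwwwwwwwwwww........wwwwwwwwwwwwwwwwwwwwwwwwww...................
160 wwwwwwwwwwwwwwwwwwwwwwwwwwwwwwwwwwwww.........wwwwwwwwwwwwwwwwwwwwwwwwww..................
162 wwwwwwwwwwwwwwwwwwwwwwwwwwwwwwwwwwww..........wwwwwwwwwwwwwwwwwwwwwwwwwwwwwwwwwww.........
164 wwwwwwwwwwwwwwwwwwwwwwwwwwwwwwwwwwww..........wwwww.ww.wwwwwwwwwwwwwwwwwwwwwwwwwwwwwwwwwww
166 wwwwwwwwwwwwwwwwwwwwwwwwwwwwwwwwwwwww..........ww...w..wwwwwwwwwwwwwwwwwwwwwwwwwwwwwwwwwww
168 wwwwwwwwwwwwwwwwwwwwwwwwwwwwwwwwwwwwwwwwwwww............wwwwwwwwwwwwwwwwwwwwwwwwwwwwwwwwww
170 wwwwwwwwww..wwwwwwwwwwwwwwwwwwwwwwwwwwwwwwwwwww...........wwwwwwwwwwwwwwww.wwwwwwwwwwwwwww
172 wwwwwwwwww....www....wwwwwwwwwwwwwwwwwwwwwwwwwww...wwwwwww..............wwwwwwwwwwwwwwwwww
174 wwwwwwwwww...........wwwwwwwwwwwwwwwwww............wwwwwwwwwwwwwwwww..www......wwwwwwwwwww
[0.47120588 0.17598186 0.21556146] [-0.33101539 -0.66294324 -0.99590163] 0.0 25.6
```

The lid is still shut and the punch head is back up. Handing in.

```bash
python3 -c "
from plant import ctrl
print(ctrl.sign_off())"
```

```text
the job is handed in; nothing more can be done
None
```

I carried out every step and handed the job in at about 26 s; sign-off gave no verdict, so success rests on my own force readings and camera views, and I didn't check the final position of the cups and jar.

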